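# Clamp a tube stub in the bench pipe vice with its T-screw

## Task

The steel tube stub with the hex collar, lying on the left, is wanted in the pipe vice: load it from the left into the vice's lower V-jaw, threaded end through to the right and hex collar up against the jaw, and let go of it. Then screw the T-bar down, clockwise seen from above, until the top jaw holds the tube firmly: hand-tight by feel and no more, as its thin wall crushes easily. Leave the other things on the bench where they are.

Things in the scene. Friction and masses are not known exactly. Their poses are not given: they have to be found in the camera images.
- tube: thin-walled steel tube stub on the left of the bench, 27 mm diameter, 200 mm long, about 0.18 kg (varies by a quarter). Origin on its axis at mid-length, y axis along it. Hex collar 31 mm across flats from y = +18 to +38 mm. It rests on collar and threaded end, tipped by 1 degree. Plain tube to hold: y = +42 to +96 mm; held there its other end may sag a little
- thread_end (a point): centre of the tube's threaded end face, at tube y = -100 mm; the thread has the tube's diameter. This end goes first through the vice, from left to right. Beyond the left end of the bench the hose press carries thick hoses about 0.3 m above the bench top (x 0.40 to 0.84, y 0.47 to 0.65): keep the arm clear of them
- pipe_vice: black yoke pipe vice bolted to the bench. Origin under its middle on the bench; x across the yoke, y along the tube's way through (+y: the left side, from which the tube is loaded), z up. Foot 150 x 72 x 14 mm. Legs stand at x = 37 to 53 mm each side, 26 mm thick in y (feet 40 mm); crosshead 130 to 152 mm high, 30 mm thick; boss 37 mm diameter, top at 159 mm
- v_seat (a point): where the tube's origin lies when it is home: 54 mm above the bench, axes as the vice. The lower jaw is a 90 degree V, y = -18 to +18 mm, its lips 5 mm below and 14 mm to each side of this point. Go in lengthways about 5 mm above it (the open jaws leave 9 to 13 mm of height), lower into the V, slide on until the collar meets the jaw's left face
- top_jaw: upper jaw sliding up and down in the yoke, origin at the nominal root of its inverted 90 degree V, 32 mm long. Its toothed insert stands up to 1.5 mm more or less proud, unseen, so where it bites must be felt: nominally 11 mm below the origin's height at the start. After the bite each 0.1 rad of the screw adds about 12 N at first, 25 N later. Firm is over 50 N; over 200 N the tube is crushed
- t_screw: steel screw with T-bar on the top jaw, axis vertical. Origin on the axis at mid-bar, 202 mm above the bench at first; x along the bar. Bar 10 mm diameter, hub 25 mm diameter, free to hold 16 to 49 mm from the axis. Clockwise seen from above lowers bar and jaw together, 12 mm per turn; 0.7 to 1.15 turns to the bite. At first the bar stands along the vice's x within 0.4 rad
- bar_end (a point): centre of one 16 mm ball end of the T-bar, 58 mm from the screw axis (its twin is at the far end of the bar). Turning takes 0.28 N m free (7 N at 40 mm) plus 0.19 N m per 100 N of clamping; a hand holding the bar still feels less: 0 to 0.2 N m free, and about 0.25 N m or more when the tube is firmly clamped. Let go, the screw holds up to about 145 N by its own friction
- coupler_0: quick coupler with a knurled sleeve lying at the front of the bench, 26 x 58 x 27 mm; to be left alone
- ferrule_2: crimp ferrule lying behind the work, 30 mm diameter, 42 mm long; to be left alone
- hex_nipple_1: hex nipple lying at the right front, 59 mm long; to be left alone
- elbow_0: elbow fitting lying on the right, 65 x 67 x 24 mm; to be left alone
Mind the look-alikes: they are no part of the job. There is more than one size of the pipe_vice; the one meant has the size given above.

How it is judged:
By the outcome, as a careful person would: the job done as asked, in the order asked, and still so for the second after the job is handed in, with the robot touching nothing.
It also fails if it takes over 72 s, if anything falls off the work surface, if the arm or the gripper's body presses on something with over 40 N, if the wrist force passes 120 N, or if a joint passes its speed limit or range.

## Robot

A 6-joint arm with a two-finger parallel gripper is mounted at the origin on a cart in front of the work surface, level with it; the furniture and walls round the work are solid. World frame = base frame: x ahead of the robot, y to its left, z up, the work surface at z = 0. Lengths are in m, angles in degrees, forces in N, time in s.
With the tool pointing down it reaches from about 0.4 to 0.825 m from the base axis. Payload 7 kg.
Tool frame: the origin (TCP) lies at the very end of the fingers, on their centre line; the grasp point (between the pads) lies 19 mm behind it; z points along the fingers, y is the line along which they close (so a half turn about z gives the same grasp; the last joint's range is limited). The gripper opens to 88 mm and grips with 3 to 60 N. Pads are 19 mm wide; open, the fingers measure 130 mm over their backs; the gripper's body (78 mm by 193 mm) begins 47 mm behind the grasp point.
Start: joints at [83.543, 20.546, 0.682, 0, -70.136, -16.507], TCP at [0.263, 0.621, 0.227] pointing down, gripper open.
Joint ranges: [-176.03, 176.03], [-82.01, 121.73], [-58.28, 71.71], [-173.87, 95.51], [-174.79, -0.11], [-173.66, 173.66]. Speed limits (degrees/s): [136.94, 136.94, 172.46, 180, 180, 180].

## Interface

Orientations are given as [roll, pitch, yaw] about the fixed x, y, z axes, in that order (R = Rz(yaw) Ry(pitch) Rx(roll)).
In Python, from plant import r gives the robot as it stands. The module is installed in compiled form; this text tells all that it offers.
- The arm moves only by the tool jog_arm, never from a script. Its arguments are lists of equal length, an entry for each row: "travel": the shift along the tool's x, y, z each as a share of 50 cm, from -1 to 1, a list of three; "dr": the turn, a rotation vector about the tool's x, y, z each as a share of 360 degrees, from -1 to 1, a list of three; "claw": the opening, from 0 (shut) to 1 (fully open). A call has exactly 10 rows; each row is the pose to reach, as a shift and turn from the pose commanded when the call began, along the tool's axes at that moment, turning the shorter way round; what a row does not reach only later rows make up. A row lasts 1/8 s, in which the tool goes at most 62.5 mm and 10.7 degrees, less where a joint would pass 70% of its speed; a pose out of reach is approached as far as the arm can. A call with a number of a shift or a turn outside -1 to 1 is refused whole. A call with a gripper value outside its range is refused whole. The fingers move at their own pace and stop on an object; "newtons" is the grip in N (left out, the last holds). Time passes only in rows, so rows that repeat a pose let the fingers close, or fill a call up. It gives the time, the measured TCP pose, the force, the opening and the grip force at its end, in the units of the state.
- r.get_state(): the state, without advancing time (a new reading comes with each control period).
- r.capture(name): name is "side" or "top"; returns a dict with "pixels" (400x640x3 uint8, red, green, blue), "range_z" (400x640 float32, m along the optical axis (not along the pixel's ray), 0 where there is no reading), "fx", "fy", "cx", "cy" (pixels), "position" and "attitude" of the camera in the world. Camera axes: x right, y up, looking along -z (the intrinsics and any distortion apply to the point x, -y, -z); pixel columns grow to the right and rows downward; lengths in m; the calibration is good to about 2 mm. A picture is of the moment at which its call begins.
- r.close_job(): hands the job in; it is judged then, once.
Trained networks look in the newest picture that a camera, given by its name, has taken for a name from the list of things; names that differ only in an ending like _2 or _b are one class to them, and where a whole thing is asked for, a point or a joint stands for the part that bears it (a point fixed in the world has none). Each returns a list of dicts, best first, with "conf" (0 to 1); they miss things now and then, are a little off and sometimes report something else, mostly with a low value. They report only what shows in the picture. A call takes as long as a camera call. They do not tell look-alikes from the thing itself.
- r.boxes_of(name, camera): "extent" ([left, top, right, bottom] in pixels, round what is visible of it).
- r.regions_of(name, camera): "pixels" (400x640 bool, what is visible of it) and "extent" ([left, top, right, bottom] in pixels, round what is visible of it).
- r.tip_of(name, camera): "at" ([column, row] in pixels: a listed point, or the origin of a listed thing).
The state is a dict: "time_s": time; "joints": joint angles; "qd": joint speeds; "joint_torque": joint torques, N m; "tcp_pos": TCP position; "eef_rot": TCP orientation; "contact_force": force on the tool from outside, world axes, zero at the start; "moment": the same for the moment, N m; "gripper_width": finger opening in m; "gripper_force": force on a finger pad.
Only numpy, scipy, OpenCV 4.12 (cv2) and the standard library are available. Lean on these libraries where they do the work, as an engineer would, in place of code of your own. Each camera call takes 0.05 s, during which the arm holds its last target. There are 200 camera calls.

## Working session

There is one attempt and no reset: what is moved stays moved. The work goes in short steps, Python scripts to look and compute and a tool call to move; the robot and the scene stay as the last step left them, time stands still between calls to the robot, and variables do not carry over. Pictures are saved under pics/ and viewed, at most 10 in all, crops included, and the job is handed in when it is done.

Besides the shell and the picture viewer there is one more tool, called after "Emit:" as name(argument=value, ...) on one line, values as JSON. jog_arm: Moves the arm, as the interface text tells. Its arguments: {"type":"object","properties":{"travel":{"type":"array"},"dr":{"type":"array"},"claw":{"type":"array"},"newtons":{"type":"number"}},"required":["travel","dr","claw"]}

```bash
mkdir -p pics
cat > h.py <<'E'
import numpy as np, cv2
from scipy.spatial.transform import Rotation as R
from plant import r
def cam(n):
    c=r.capture(n); return c
def rot(c):
    a=np.array(c["attitude"],float)
    if a.shape==(3,3): return a
    return R.from_euler("xyz",a,degrees=True).as_matrix() if a.size==3 else R.from_quat(a).as_matrix()
def ray(c,uv):
    u,v=uv; d=np.array([(u-c["cx"])/c["fx"],-(v-c["cy"])/c["fy"],-1.0])
    return np.array(c["position"]),rot(c)@d
def pt(c,uv,z=None):
    p,d=ray(c,uv)
    if z is None: z_=c["range_z"][int(round(uv[1])),int(round(uv[0]))]; return p+d*z_
    return p+d*(z-p[2])/d[2]
def cloud(c,mask):
    v,u=np.nonzero(mask&(c["range_z"]>0)); z=c["range_z"][v,u]
    d=np.stack([(u-c["cx"])/c["fx"],-(v-c["cy"])/c["fy"],-np.ones_like(z)],1)
    return np.array(c["position"])+(d*z[:,None])@rot(c).T
def save(c,n,crop=None,s=1):
    im=c["pixels"][...,::-1]
    if crop: im=im[crop[1]:crop[3],crop[0]:crop[2]]
    cv2.imwrite("pics/"+n,cv2.resize(im,None,fx=s,fy=s,interpolation=cv2.INTER_CUBIC))
E
cat > a.py <<'E'
from h import *
for n in("top","side"):
    c=cam(n); save(c,n+"1.png"); print(n,{k:c[k] for k in c if k not in("pixels","range_z")})
    for t in("tube","pipe_vice","t_screw","top_jaw"):
        for b in r.regions_of(t,n)[:4]:
            P=cloud(c,b["pixels"]); print(t,round(b["conf"],2),np.round(b["extent"]),len(P),np.round(np.median(P,0),3) if len(P) else"",np.round(P.min(0),3),np.round(P.max(0),3))
    for t in("thread_end","bar_end","v_seat","tube","t_screw","pipe_vice","top_jaw"):
        print(t,[(round(b["conf"],2),np.round(b["at"],1)) for b in r.tip_of(t,n)[:4]])
print(r.get_state())
E
python3 a.py
```

```text
top {'fx': 429.9787383999404, 'fy': 429.9787383999404, 'cx': 316.2637599589617, 'cy': 198.92576007943214, 'position': array([ 0.28188042, -0.10277757,  1.35023239]), 'attitude': array([ 11.24418186,   0.32112006, -90.43788066])}
tube 0.8 [172. 205. 234. 216.] 467 [0.516 0.269 0.026] [0.5   0.163 0.007] [0.538 0.355 0.036]
tube 0.25 [303. 172. 320. 218.] 275 [ 0.522 -0.078  0.208] [ 0.46  -0.1   -0.004] [ 0.644 -0.055  0.222]
pipe_vice 0.83 [428. 176. 453. 222.] 853 [ 0.523 -0.472  0.056] [ 0.471 -0.534 -0.003] [ 0.595 -0.449  0.169]
pipe_vice 0.71 [299. 172. 325. 231.] 1112 [ 0.512 -0.079  0.03 ] [ 0.446 -0.122 -0.003] [ 0.624 -0.036  0.222]
t_screw 0.49 [303. 173. 317. 216.] 188 [ 0.522 -0.078  0.209] [ 0.46  -0.092  0.198] [ 0.585 -0.065  0.222]
t_screw 0.42 [447. 178. 456. 211.] 160 [ 0.529 -0.48   0.157] [ 0.483 -0.539 -0.004] [ 0.619 -0.47   0.169]
top_jaw 0.55 [435. 175. 454. 211.] 230 [ 0.527 -0.475  0.154] [ 0.481 -0.489  0.027] [ 0.577 -0.465  0.169]
top_jaw 0.48 [304. 175. 317. 219.] 229 [ 0.52  -0.078  0.209] [ 0.462 -0.092 -0.003] [ 0.624 -0.065  0.222]
thread_end [(0.79,
[... 2005 characters left out ...]
8, 328.1]))]
{'time_s': 1.2, 'joints': array([ 8.35428346e+01,  2.05434516e+01,  6.82923089e-01, -1.03248929e-03,
       -7.01359071e+01, -1.65074224e+01]), 'qd': array([-0.01690971,  0.06571357, -0.0021511 ,  0.09850641,  0.01080308,
       -0.01234905]), 'joint_torque': array([-5.62868645e-04, -5.82398915e+01,  2.93305582e+01,  7.00285032e+00,
        1.25595275e-02, -3.23920074e-05]), 'tcp_pos': array([0.26335682, 0.62148594, 0.22659818]), 'eef_rot': array([-1.79996858e+02,  1.94383964e-03, -2.29649385e+01]), 'contact_force': array([-0.055314  ,  0.20711507, -0.74221456]), 'moment': array([ 0.01249382, -0.01258066,  0.01764917]), 'gripper_force': 0.0, 'gripper_width': 0.08789397635876206}
```

View pics/top1.png

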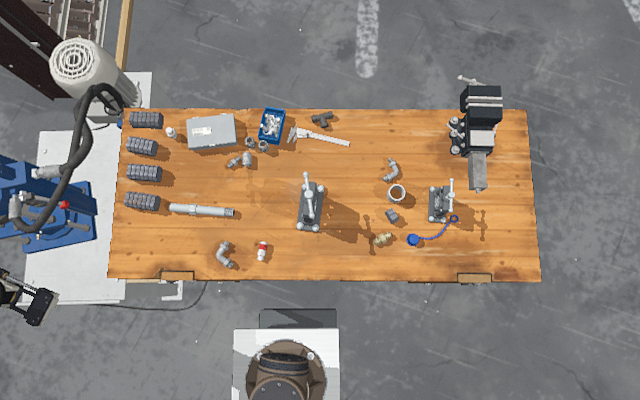

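View pics/side1.png

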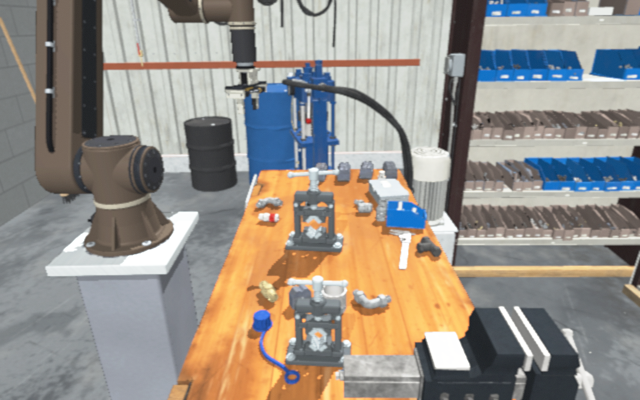

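```bash
cat > b.py <<'E'
from h import *
c=cam("top")
ims=[cv2.resize(c["pixels"][y:y+70,x:x+80,::-1],None,fx=5,fy=5,interpolation=cv2.INTER_CUBIC) for x,y in((272,165),(400,165))]
cv2.imwrite("pics/crop1.png",np.hstack(ims))
# tube from cloud
m=np.zeros((400,640),bool); m[198:224,165:245]=1
P=cloud(c,m); P=P[(P[:,2]>0.012)&(P[:,2]<0.045)]
print(len(P),P.min(0),P.max(0))
ctr=P.mean(0);u=np.linalg.svd(P[:,:2]-ctr[:2])[2][0];u*=np.sign(u[1]);print("ctr",ctr,"dir",u, "yaw",np.degrees(np.arctan2(u[1],u[0])))
s=(P[:,:2]-ctr[:2])@u; w=(P[:,:2]-ctr[:2])@[-u[1],u[0]]
for a in np.arange(-.11,.11,.01):
    k=(s>=a)&(s<a+.01)
    if k.sum():print(round(a,3),k.sum(),np.round([w[k].min(),w[k].max(),np.median(w[k]),P[k,2].max()],4))
for n in("top","side"):
    if n=="side": c=cam(n)
    m=np.zeros((400,640),bool)
    if n=="top": m[165:240,290:330]=1
    else: m[150:270,270:360]=1
    Q=cloud(c,m); 
    B=Q[(Q[:,2]>.19)&(Q[:,2]<.225)&(abs(Q[:,1]+.08)<.05)]
    cc=B.mean(0);v=np.linalg.svd(B[:,:2]-cc[:2],full_matrices=False)[2][0];v*=np.sign(v[0]);t=(B[:,:2]-cc[:2])@v
    print(n,"bar n",len(B),cc,"mid",cc[:2]+v*(t.max()+t.min())/2,"len",np.ptp(t),"yaw",np.degrees(np.arctan2(v[1],v[0])),"z",B[:,2].max(),np.median(B[:,2]))
    X=Q[(Q[:,2]>.125)&(Q[:,2]<.165)&(abs(Q[:,1]+.08)<.05)]
    if len(X): print("crosshead",len(X),X.min(0),X.max(0),np.median(X,0))
    F=Q[(Q[:,2]>.006)&(Q[:,2]<.02)&(abs(Q[:,1]+.08)<.06)]
    if len(F): print("foot",len(F),F.min(0),F.max(0))
E
python3 b.py
```

```text
552 [0.49484871 0.16323274 0.0121323 ] [0.53761489 0.36273381 0.03577881]
ctr [0.51638394 0.26328023 0.02489945] dir [0.09319933 0.99564747] yaw 84.6523105584313
-0.11 2 [-0.002   0.0094  0.0037  0.0259]
-0.1 27 [-0.0129  0.0126  0.0003  0.0313]
-0.09 26 [-0.0151  0.0112 -0.0002  0.0289]
-0.08 28 [-0.0148  0.0121 -0.0002  0.0331]
-0.07 28 [-0.0131  0.0119  0.0007  0.03  ]
-0.06 26 [-0.0114  0.0107  0.0006  0.0324]
-0.05 24 [-0.0113  0.0108  0.0016  0.0317]
-0.04 30 [-0.0146  0.0121 -0.      0.0339]
-0.03 26 [-0.0126  0.0121 -0.0002  0.0315]
-0.02 24 [-0.0106  0.0109  0.0016  0.0313]
-0.01 26 [-0.0151  0.0114 -0.0001  0.033 ]
-0.0 29 [-0.0142  0.0124  0.0021  0.0334]
0.01 33 [-0.0162  0.0162 -0.0012  0.0336]
0.02 32 [-0.019   0.0149 -0.0005  0.0346]
0.03 34 [-0.0181  0.0146  0.0006  0.0358]
0.04 26 [-0.013   0.0124 -0.0001  0.033 ]
0.05 28 [-0.0123  0.0112  0.0018  0.0317]
0.06 23 [-0.0109  0.0112  0.0022  0.0325]
0.07 30 [-0.0142  0.0128 -0.0004  0.0321]
0.08 27 [-0.0128  0.0106  0.0012  0.0312]
0.09 22 [-0.0125  0.0109  0.0004  0.0346]
0.1 1 [-0.0016 -0.0016 -0.0016  0.0224]
top bar n 228 [ 0.52225202 -0.07761915  0.20862141] mid [ 0.52395448 -0.07737975] len 0.13016587788907877 yaw 8.004461328312596 z 0.22183685474807313 0.20830171705087264
crosshead 231 [ 0.4713954  -0.10026833  0.12562871] [ 0.57340841 -0.05639796  0.16311797] [ 0.51341206 -0.07440019  0.15178317]
foot 490 [ 0.42167214 -0.13271673  0.00609885] [ 0.65701126 -0.03315495  0.01986763]
side bar n 298 [ 0.52502879 -0.08145743  0.20371443] mid [ 0.52631356 -0.08127774] len 0.1286079149633596 yaw 7.961519391347217 z 0.21478038234866031 0.2040180700051454
crosshead 521 [ 0.47426525 -0.09963174  0.12501401] [ 0.57713822 -0.05887848  0.16442053] [ 0.52585052 -0.08870357  0.1452834 ]
foot 521 [ 0.44700278 -0.1233383   0.0060015 ] [ 0.60295231 -0.0413117   0.01995482]
```

View pics/crop1.png

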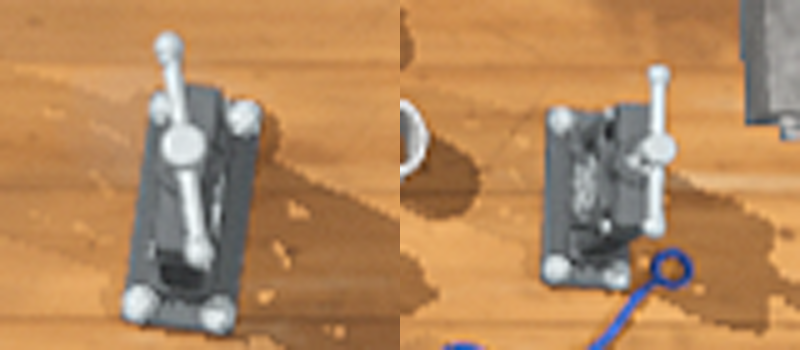

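The candidates are the vices at px (312,203) and (440,202). The left one's T-bar measures about 0.203 m high, against 0.157 m for the right one, so the left one is meant, and the crop shows the bigger yoke there. The tube is at px (202,210). Next I'll refine the vice's pose.

```bash
cat > c.py <<'E'
from h import *
def ln(a):  # median-robust line via cv2
    vx,vy,x,y=cv2.fitLine(np.float32(a),cv2.DIST_HUBER,0,.001,.001).ravel(); return (vx,vy,x,y)
c=cam("top"); hsv=cv2.cvtColor(cv2.resize(c["pixels"],None,fx=4,fy=4,interpolation=cv2.INTER_CUBIC),cv2.COLOR_RGB2HSV)
M=(hsv[...,1]<90)
L=[];Rr=[];B=[]
f=lambda p:pt(c,((p[0]+.5)/4-.5,(p[1]+.5)/4-.5),.014)[:2]
for row in range(180*4,234*4):
    k=np.nonzero(M[row,292*4:330*4])[0]+292*4
    if len(k)>40: L.append(f((k.min(),row)));Rr.append(f((k.max(),row)))
L=np.array(L);Rr=np.array(Rr)
for i in range(0,len(L),8): print(np.round(L[i],4),np.round(Rr[i],4))
for col in range(297*4,320*4,6):
    k=np.nonzero(M[200*4:238*4,col])[0]+200*4
    if len(k): print("bot",np.round(f((col,k.max())),4),end=" ")
print()
vs={}
for n in("top","side"):
    if n=="side": c2=cam(n)
    C=c if n=="top" else c2
    for t in("v_seat","t_screw","pipe_vice"):
        for b in r.tip_of(t,n)[:2]: vs.setdefault(t,[]).append((n,C,b["at"],b["conf"]))
for t,l in vs.items():
    for a in l:
        for b in l:
            if a[0]=="top" and b[0]=="side":
                p,d=ray(a[1],a[2]);q,e=ray(b[1],b[2]);s=np.linalg.lstsq(np.stack([d,-e],1),q-p,rcond=None)[0]
                g=np.linalg.norm(p+d*s[0]-q-e*s[1])
                if g<.02: print(t,np.round((p+d*s[0]+q+e*s[1])/2,4),"gap",round(g,4))
m=np.zeros((400,640),bool); m[185:215,120:170]=1
P=cloud(c,m);P=P[P[:,2]>.012];print("block",P.min(0),np.percentile(P,[50,99],axis=0),P.max(0))
E
python3 c.py
```

```text
[ 0.6026 -0.0598] [ 0.6023 -0.0941]
[ 0.5962 -0.0502] [ 0.5957 -0.1004]
[ 0.5896 -0.0494] [ 0.589  -0.1211]
[ 0.5831 -0.0494] [ 0.5824 -0.1218]
[ 0.5766 -0.0486] [ 0.5759 -0.121 ]
[ 0.5701 -0.0478] [ 0.5694 -0.1193]
[ 0.5636 -0.047 ] [ 0.5629 -0.1192]
[ 0.5571 -0.0462] [ 0.5565 -0.1176]
[ 0.5506 -0.0446] [ 0.55   -0.1167]
[ 0.5442 -0.0438] [ 0.5436 -0.1158]
[ 0.5377 -0.043 ] [ 0.5371 -0.115 ]
[ 0.5313 -0.043 ] [ 0.5307 -0.1141]
[ 0.5249 -0.0414] [ 0.5243 -0.1133]
[ 0.5185 -0.0406] [ 0.5179 -0.1124]
[ 0.5121 -0.0406] [ 0.5115 -0.1116]
[ 0.5057 -0.0391] [ 0.5051 -0.1099]
[ 0.4993 -0.0383] [ 0.4987 -0.1099]
[ 0.493  -0.0375] [ 0.4924 -0.109 ]
[ 0.4866 -0.0375] [ 0.486  -0.1082]
[ 0.4803 -0.0359] [ 0.4797 -0.1066]
[ 0.474  -0.0352] [ 0.4734 -0.1065]
[ 0.4677 -0.0328] [ 0.467  -0.1049]
[ 0.4613 -0.0328] [ 0.4607 -0.1048]
[ 0.455  -0.0328] [ 0.4545 -0.104 ]
[ 0.4485 -0.0649] [ 0.4482 -0.1032]
bot [ 0.4535 -0.0352] bot [ 0.4518 -0.0399] bot [ 0.451  -0.0446] bot [ 0.451  -0.0493] bot [ 0.4502 -0.054 ] bot [ 0.4501 -0.0586] bot [ 0.4493 -0.0633] bot [ 0.4485 -0.068 ] bot [ 0.4476 -0.0727] bot [ 0.4468 -0.0774] bot [ 0.4468 -0.0821] bot [ 0.446  -0.0867] bot [ 0.4444 -0.0914] bot [ 0.4435 -0.0961] bot [ 0.4451 -0.1008] bot [ 0.4686 -0.1057] 
v_seat [ 0.5295 -0.4821  0.0509] gap 0.0105
v_seat [ 0.5212 -0.079   0.0596] gap 0.0041
t_screw [ 0.5274 -0.4797  0.1514] gap 0.0056
pipe_vice [ 5.258e-01 -4.731e-01 -4.000e-04] gap 0.0044
pipe_vice [ 0.5257 -0.078  -0.0106] gap 0.0087
block [0.51493523 0.40022204 0.01226876] [[0.54307643 0.44679983 0.04226046]
 [0.57313921 0.49812849 0.05002687]] [0.574675   0.50383609 0.05255845]
```

```bash
cat > go.py <<'E'
# go.py x y z yaw [roll pitch]: repeated groups split by ','
import sys
from h import *
s=r.get_state(); p0=np.array(s["tcp_pos"]);R0=R.from_euler("xyz",s["eef_rot"],degrees=True)
print("t",s["time_s"],np.round(p0,4),np.round(s["eef_rot"],2),"F",np.round(s["contact_force"],1),"M",np.round(s["moment"],2),"w",round(s["gripper_width"],4),round(s["gripper_force"],1),"j",np.round(s["joints"],0))
for g in " ".join(sys.argv[1:]).split(","):
    v=[float(a) for a in g.split()]
    if not v: continue
    e=(v[4:]+[180,0])[:2] if len(v)>4 else [180,0]
    R1=R.from_euler("xyz",[e[0],e[1],v[3]],degrees=True)
    print(np.round(R0.inv().apply(np.array(v[:3])-p0)/.5,4),np.round((R0.inv()*R1).as_rotvec(degrees=True)/360,4))
E
python3 go.py .30 .37 .2 -95.35 , .5235 .339 .10 -95.35 , .5235 .339 .003 -95.35
```

```text
t 1.7 [0.2633 0.6215 0.2266] [180.     0.   -22.96] F [-0.1 -0.4  0.4] M [-0.06  0.03  0.09] w 0.0878 0.0 j [ 84.  21.   1.  -0. -70. -17.]
[0.2637 0.4345 0.0531] [0.     0.     0.2011]
[0.6995 0.3172 0.2531] [0.     0.     0.2011]
[0.6995 0.3172 0.4471] [0.     0.     0.2011]
```

Emit:
jog_arm(travel=[[0.264,0.4345,0.053],[0.264,0.4345,0.053],[0.264,0.4345,0.053],[0.264,0.4345,0.053],[0.264,0.4345,0.053],[0.7,0.317,0.253],[0.7,0.317,0.253],[0.7,0.317,0.253],[0.7,0.317,0.253],[0.7,0.317,0.253]], dr=[[0,0,0.201],[0,0,0.201],[0,0,0.201],[0,0,0.201],[0,0,0.201],[0,0,0.201],[0,0,0.201],[0,0,0.201],[0,0,0.201],[0,0,0.201]], claw=[1,1,1,1,1,1,1,1,1,1], newtons=40)

```text
time_s: 2.95
tcp_pos: [0.5258, 0.3369, 0.0965]
eef_rot: [179.8, -0.2, -95.5]
contact_force: [-0.6, -0.4, -0.1]
gripper_width: 0.0877
gripper_force: 0.0
```

```bash
python3 go.py .5235 .339 .04 -95.35 , .5235 .339 .003 -95.35
```

```text
t 2.95 [0.5258 0.3369 0.0965] [179.85  -0.23 -95.54] F [-0.6 -0.4 -0.1] M [ 0.05  0.05 -0.03] w 0.0877 0.0 j [ 51.  22. -15.   0. -53. -56.]
[-0.0043  0.0047  0.1131] [ 0.0004 -0.0006 -0.0005]
[-0.0046  0.0045  0.1871] [ 0.0004 -0.0006 -0.0005]
```

Emit:
jog_arm(travel=[[0,0,0.08],[0,0,0.14],[0,0,0.18],[0,0,0.19],[0,0,0.192],[0,0,0.192],[0,0,0.192],[0,0,0.192],[0,0,0.192],[0,0,0.192]], dr=[[0,0,0],[0,0,0],[0,0,0],[0,0,0],[0,0,0],[0,0,0],[0,0,0],[0,0,0],[0,0,0],[0,0,0]], claw=[1,1,1,1,1,0.5,0.1,0.1,0.1,0.1], newtons=40)

```text
time_s: 4.2
tcp_pos: [0.5238, 0.339, 0.0041]
eef_rot: [-180.0, 0.0, -95.3]
contact_force: [-0.0, 0.4, -0.6]
gripper_width: 0.0434
gripper_force: 0.0
```

```bash
python3 go.py
```

```text
t 4.2 [0.5238 0.339  0.0041] [-180.      0.    -95.33] F [-0.   0.4 -0.6] M [ 0.08 -0.03 -0.03] w 0.0434 0.0 j [ 51.  28. -20.   0. -42. -56.]
```

Emit:
jog_arm(travel=[[0,0,0],[0,0,0],[0,0,0],[0,0,0],[0,0,0],[0,0,-0.02],[0,0,-0.06],[0,0,-0.11],[0,0,-0.11],[0,0,-0.11]], dr=[[0,0,0],[0,0,0],[0,0,0],[0,0,0],[0,0,0],[0,0,0],[0,0,0],[0,0,0],[0,0,0],[0,0,0]], claw=[0.1,0.1,0.1,0.1,0.1,0.1,0.1,0.1,0.1,0.1], newtons=50)

```text
time_s: 5.45
tcp_pos: [0.5235, 0.3388, 0.0589]
eef_rot: [180.0, 0.0, -95.3]
contact_force: [-0.4, -0.0, -2.4]
gripper_width: 0.0264
gripper_force: 49.9
```

```bash
cat > d.py <<'E'
from h import *
import sys
# tube pose in tool frame, from the clouds of both cameras
s=r.get_state();p0=np.array(s["tcp_pos"]);R0=R.from_euler("xyz",s["eef_rot"],degrees=True)
for n in("top","side"):
    c=cam(n)
    if n=="side": save(c,sys.argv[1])
    P=R0.inv().apply(cloud(c,np.ones((400,640),bool))-p0)
    k=(abs(P[:,1])<.03)&(abs(P[:,2]+.013)<.04)&(P[:,0]>.015)&(P[:,0]<.19)
    P=P[k]; print(n,len(P))
    if len(P)<20: continue
    print(" x range",np.round(np.percentile(P[:,0],[0,1,99,100]),4))
    for a,b in((.02,.035),(.06,.09),(.09,.12),(.12,.15),(.15,.185)):
        q=P[(P[:,0]>a)&(P[:,0]<b)]
        if len(q)>3: print(" ",a,len(q),"y med/rng",np.round([np.median(q[:,1]),*np.percentile(q[:,1],[3,97])],4),"z",np.round([np.percentile(q[:,2],3),np.median(q[:,2]),np.percentile(q[:,2],97)],4))
E
python3 d.py side2.png; python3 go.py
```

```text
top 489
 x range [0.0154 0.0181 0.1754 0.1767]
  0.02 41 y med/rng [-0.0015 -0.0143  0.01  ] z [-0.0273 -0.022  -0.0148]
  0.06 85 y med/rng [ 0.0006 -0.0126  0.0114] z [-0.0249 -0.0201 -0.0104]
  0.09 87 y med/rng [ 0.0011 -0.0125  0.0121] z [-0.0255 -0.02   -0.0096]
  0.12 91 y med/rng [ 0.002  -0.0114  0.0124] z [-0.0245 -0.0193 -0.0095]
  0.15 81 y med/rng [ 0.0015 -0.0112  0.0133] z [-0.0245 -0.0171 -0.0052]
side 59
 x range [0.015  0.0153 0.1787 0.1794]
  0.09 4 y med/rng [0.0075 0.003  0.0109] z [-0.019  -0.0157 -0.01  ]
  0.12 10 y med/rng [ 0.0024 -0.0032  0.0084] z [-0.021  -0.019  -0.0147]
  0.15 37 y med/rng [ 0.0037 -0.0054  0.0107] z [-0.0201 -0.0141 -0.0013]
t 5.55 [0.5233 0.3385 0.0582] [ 1.7994e+02 -7.0000e-02 -9.5340e+01] F [-0.2 -0.8 -1.9] M [ 0.25 -0.05 -0.01] w 0.0257 49.9 j [ 51.  24. -18.  -0. -48. -56.]
```

View pics/side2.png

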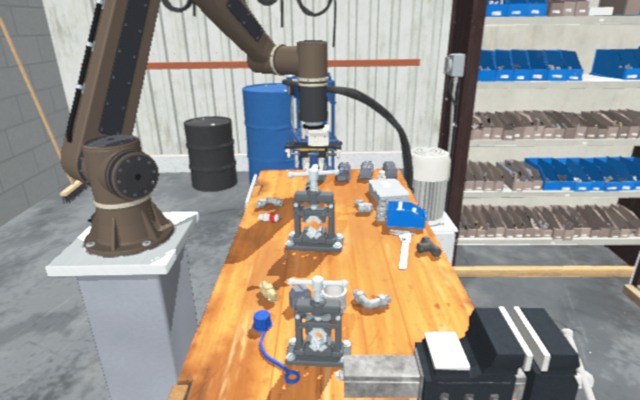

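The tube is held at y ≈ +76, nearly level with its thread end sagging about 1°, and the pipe vice is clear at px (315,220). Next is the approach in line with the jaw.

```bash
python3 go.py .5571 .157 .060 -97.3 180 -1.2, .5571 .157 .0466 -97.3 180 -1.2
```

```text
t 5.55 [0.5233 0.3385 0.0582] [ 1.7994e+02 -7.0000e-02 -9.5340e+01] F [-0.2 -0.8 -1.9] M [ 0.25 -0.05 -0.01] w 0.0257 49.9 j [ 51.  24. -18.  -0. -48. -56.]
[ 0.3551 -0.1011 -0.0034] [0.0001 0.0031 0.0055]
[ 0.3551 -0.1012  0.0234] [0.0001 0.0031 0.0055]
```

Emit:
jog_arm(travel=[[0.08,-0.02,0],[0.18,-0.05,0],[0.28,-0.08,0],[0.34,-0.1,0.01],[0.356,-0.101,0.025],[0.356,-0.101,0.025],[0.356,-0.101,0.025],[0.356,-0.101,0.025],[0.356,-0.101,0.025],[0.356,-0.101,0.025]], dr=[[0,0.001,0.001],[0,0.002,0.003],[0,0.0031,0.0055],[0,0.0031,0.0055],[0,0.0031,0.0055],[0,0.0031,0.0055],[0,0.0031,0.0055],[0,0.0031,0.0055],[0,0.0031,0.0055],[0,0.0031,0.0055]], claw=[0.1,0.1,0.1,0.1,0.1,0.1,0.1,0.1,0.1,0.1])

```text
time_s: 6.8
tcp_pos: [0.5575, 0.1575, 0.0467]
eef_rot: [-180.0, -1.1, -97.3]
contact_force: [0.5, -0.7, -1.4]
gripper_width: 0.0261
gripper_force: 49.9
```

```bash
cat > e.py <<'E'
from h import *
import sys
# tube in vice frame
C0=np.array([.525,-.0775,0]);RV=R.from_euler("z",-7.8,degrees=True)
yr=[float(a) for a in sys.argv[1:3]]
for n in("top","side"):
    c=cam(n)
    P=RV.inv().apply(cloud(c,np.ones((400,640),bool))-C0)
    P=P[(abs(P[:,0])<.03)&(P[:,2]>.03)&(P[:,2]<.095)]
    for a in np.arange(yr[0],yr[1],.02):
        q=P[(P[:,1]>a)&(P[:,1]<a+.02)]
        if len(q)>3: print(n,round(a,2),len(q),"x",np.round([np.median(q[:,0]),*np.percentile(q[:,0],[4,96])],4),"z",np.round([np.median(q[:,2]),np.percentile(q[:,2],97)],4),"ymin",round(q[:,1].min(),4))
    if n=="top": save(c,sys.argv[3],(240,160,360,240),5)
E
python3 e.py .02 .22 top3.png; python3 go.py
```

```text
top 0.06 57 x [ 0.0001 -0.0117  0.0129] z [0.0681 0.074 ] ymin 0.0617
top 0.08 58 x [-0.0004 -0.0106  0.0137] z [0.0673 0.0733] ymin 0.0805
top 0.1 55 x [ 0.0003 -0.011   0.0131] z [0.069  0.0728] ymin 0.1001
top 0.12 57 x [-0.0001 -0.0105  0.0132] z [0.0685 0.0734] ymin 0.1201
top 0.14 54 x [ 0.0002 -0.0102  0.0129] z [0.0687 0.0737] ymin 0.1406
top 0.16 60 x [ 0.     -0.0103  0.0128] z [0.0686 0.0751] ymin 0.1601
top 0.18 71 x [ 0.0001 -0.0141  0.0166] z [0.0719 0.0777] ymin 0.1802
top 0.2 39 x [ 0.0028 -0.0104  0.0137] z [0.0695 0.0734] ymin 0.2003
side 0.1 17 x [ 0.0055 -0.0036  0.0133] z [0.0689 0.0703] ymin 0.1024
side 0.12 11 x [0.0092 0.0016 0.0162] z [0.0673 0.0701] ymin 0.1226
side 0.2 5 x [0.0081 0.003  0.0111] z [0.071  0.0732] ymin 0.2117
t 6.9 [0.5576 0.1573 0.0467] [-179.97   -1.11  -97.29] F [ 0.1  0.5 -0.8] M [ 0.29 -0.14 -0.04] w 0.0262 49.9 j [ 36.  22. -24.   1. -45. -44.]
```

View pics/top3.png

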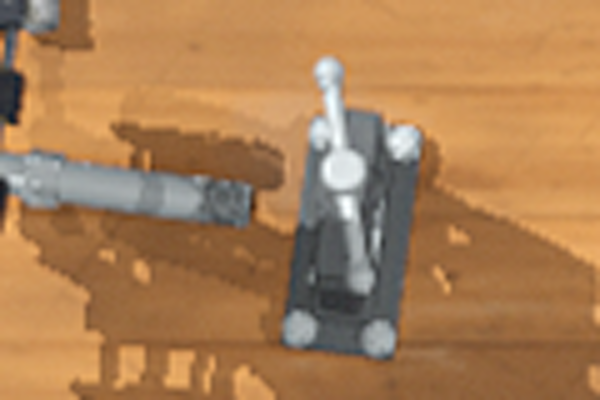

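The picture shows the tube lined up with the jaw, its tip at crop px (250,205). The cloud gives a level tube, its axis 1 mm off laterally at z ≈ 59 mm. Sliding in.

```bash
python3 go.py .5438 .0580 .0467 -97.3 180 -1.15, .5373 .0090 .0467 -97.3 180 -1.15
```

```text
t 6.9 [0.5576 0.1573 0.0467] [-179.97   -1.11  -97.29] F [ 0.1  0.5 -0.8] M [ 0.29 -0.14 -0.04] w 0.0262 49.9 j [ 36.  22. -24.   1. -45. -44.]
[0.2004 0.0021 0.0038] [-0.0001  0.0001  0.    ]
[0.2992 0.0026 0.0057] [-0.0001  0.0001  0.    ]
```

Emit:
jog_arm(travel=[[0.04,0,0.001],[0.08,0.001,0.002],[0.1,0.001,0.002],[0.12,0.001,0.002],[0.14,0.001,0.003],[0.155,0.002,0.003],[0.17,0.002,0.003],[0.185,0.002,0.004],[0.2,0.002,0.004],[0.2,0.002,0.004]], dr=[[0,0,0],[0,0,0],[0,0,0],[0,0,0],[0,0,0],[0,0,0],[0,0,0],[0,0,0],[0,0,0],[0,0,0]], claw=[0.1,0.1,0.1,0.1,0.1,0.1,0.1,0.1,0.1,0.1])

```text
time_s: 8.15
tcp_pos: [0.5437, 0.0575, 0.0465]
eef_rot: [-180.0, -1.1, -97.3]
contact_force: [0.1, 0.5, -2.5]
gripper_width: 0.026
gripper_force: 49.9
```

```bash
python3 go.py .5373 .0090 .0467 -97.3 180 -1.15,.5373 .0090 .0407 -97.3 180 -1.15
```

```text
t 8.15 [0.5437 0.0575 0.0465] [-179.99   -1.12  -97.34] F [ 0.1  0.5 -2.5] M [ 0.28 -0.06 -0.01] w 0.026 49.9 j [ 27.  19. -29.   1. -43. -36.]
[0.0977 0.0003 0.0015] [-0.      0.0001 -0.0001]
[0.0975 0.0003 0.0135] [-0.      0.0001 -0.0001]
```

Emit:
jog_arm(travel=[[0.02,0,0],[0.04,0,0.001],[0.06,0,0.001],[0.08,0,0.0015],[0.097,0,0.002],[0.097,0,0.002],[0.097,0,0.004],[0.097,0,0.006],[0.097,0,0.008],[0.097,0,0.008]], dr=[[0,0,0],[0,0,0],[0,0,0],[0,0,0],[0,0,0],[0,0,0],[0,0,0],[0,0,0],[0,0,0],[0,0,0]], claw=[0.1,0.1,0.1,0.1,0.1,0.1,0.1,0.1,0.1,0.1])

```text
time_s: 9.4
tcp_pos: [0.5377, 0.0101, 0.0435]
eef_rot: [-180.0, -1.1, -97.3]
contact_force: [-1.3, 1.1, 1.5]
gripper_width: 0.0255
gripper_force: 49.9
```

```bash
python3 e.py -.10 .1 top4.png; python3 go.py
```

```text
top -0.1 18 x [-0.0005 -0.0105  0.0111] z [0.0705 0.0765] ymin -0.0863
top -0.08 61 x [ 0.0001 -0.0114  0.0134] z [0.0694 0.0747] ymin -0.0798
top -0.06 56 x [-0.0001 -0.0107  0.0125] z [0.0696 0.0753] ymin -0.0597
top -0.04 60 x [-0.0005 -0.0102  0.0137] z [0.068 0.074] ymin -0.0398
top -0.02 20 x [-0.0009 -0.0177  0.0249] z [0.067 0.086] ymin -0.0196
top 0.02 61 x [ 0.0003 -0.0115  0.0159] z [0.0693 0.0757] ymin 0.0202
top 0.04 60 x [ 0.0012 -0.0138  0.0167] z [0.0701 0.0758] ymin 0.0405
top 0.06 4 x [ 0.002  -0.0002  0.0036] z [0.0694 0.07  ] ymin 0.0603
side -0.1 90 x [ 0.003  -0.009   0.0138] z [0.0598 0.0701] ymin -0.0876
side -0.08 48 x [ 0.005  -0.0088  0.0157] z [0.0695 0.0728] ymin -0.0796
side -0.06 35 x [ 0.0079 -0.0073  0.0153] z [0.0687 0.0717] ymin -0.0597
side -0.04 34 x [ 0.0068 -0.0074  0.016 ] z [0.0681 0.0706] ymin -0.04
side -0.02 286 x [ 0.0068 -0.027   0.0295] z [0.075  0.0941] ymin -0.0197
side 0.0 53 x [ 0.0021 -0.0273  0.03  ] z [0.0472 0.0724] ymin 0.0006
side 0.06 10 x [-0.0007 -0.0264  0.0258] z [0.0829 0.0852] ymin 0.0755
t 9.5 [0.5377 0.01   0.0436] [-179.97   -1.11  -97.29] F [-1.3  1.3  2.3] M [ 0.59  0.48 -0.08] w 0.0258 49.9 j [ 23.  19. -30.   1. -42. -31.]
```

Emit:
jog_arm(travel=[[0,0.001,0],[0,0.002,0],[0,0.002,0.001],[0,0.002,0.002],[0,0.002,0.003],[0,0.002,0.003],[0,0.002,0.003],[0,0.002,0.003],[0,0.002,0.003],[0,0.002,0.003]], dr=[[0,0,0],[0,0,0],[0,0,0],[0,0,0],[0,0,0],[0,0,0],[0,0,0],[0,0,0],[0,0,0],[0,0,0]], claw=[0.1,0.1,0.1,0.1,0.1,0.1,0.1,0.1,0.1,0.1])

```text
time_s: 10.75
tcp_pos: [0.5367, 0.01, 0.042]
eef_rot: [-180.0, -1.1, -97.3]
contact_force: [-2.1, 3.5, 2.4]
gripper_width: 0.0257
gripper_force: 49.9
```

```bash
python3 go.py
```

```text
t 10.75 [0.5367 0.01   0.042 ] [-179.98   -1.11  -97.3 ] F [-2.1  3.5  2.4] M [ 1.05  0.66 -0.19] w 0.0257 49.9 j [ 23.  19. -30.   1. -41. -31.]
```

Emit:
jog_arm(travel=[[0.003,0.001,0],[0.006,0.0015,0],[0.009,0.0015,0],[0.012,0.0015,0],[0.015,0.0015,0],[0.018,0.0015,0],[0.02,0.0015,0],[0.022,0.0015,0],[0.022,0.0015,0],[0.022,0.0015,0]], dr=[[0,0,0],[0,0,0],[0,0,0],[0,0,0],[0,0,0],[0,0,0],[0,0,0],[0,0,0],[0,0,0],[0,0,0]], claw=[0.1,0.1,0.1,0.1,0.1,0.1,0.1,0.1,0.1,0.1])

```text
time_s: 12.0
tcp_pos: [0.5343, -0.0011, 0.0421]
eef_rot: [180.0, -1.1, -97.3]
contact_force: [-4.0, 3.6, 2.6]
gripper_width: 0.0262
gripper_force: 50.0
```

```bash
python3 go.py
```

```text
t 12.0 [ 0.5343 -0.0011  0.0421] [180.    -1.13 -97.31] F [-4.   3.6  2.6] M [ 1.    1.18 -0.2 ] w 0.0262 50.0 j [ 22.  19. -31.   1. -41. -30.]
```

Emit:
jog_arm(travel=[[0,0.001,0],[0,0.002,0],[0,0.003,0],[0.001,0.003,0],[0.002,0.003,0],[0.003,0.003,0],[0.004,0.003,0],[0.005,0.003,0],[0.005,0.003,0],[0.005,0.003,0]], dr=[[0,0,0],[0,0,0],[0,0,0],[0,0,0],[0,0,0],[0,0,0],[0,0,0],[0,0,0],[0,0,0],[0,0,0]], claw=[0.1,0.1,0.1,0.1,0.1,0.1,0.1,0.1,0.1,0.1])

```text
time_s: 13.25
tcp_pos: [0.5327, -0.0032, 0.0422]
eef_rot: [-180.0, -1.1, -97.3]
contact_force: [-2.0, 1.8, 0.2]
gripper_width: 0.0259
gripper_force: 49.9
```

```bash
python3 go.py; python3 e.py -.12 .04 top4.png
```

```text
t 13.25 [ 0.5327 -0.0032  0.0422] [-179.98   -1.12  -97.31] F [-2.   1.8  0.2] M [ 0.72  0.26 -0.02] w 0.0259 49.9 j [ 22.  19. -31.   1. -41. -30.]
top -0.1 58 x [-0.0035 -0.0145  0.01  ] z [0.0656 0.0713] ymin -0.0998
top -0.08 59 x [-0.004  -0.0141  0.01  ] z [0.0648 0.07  ] ymin -0.08
top -0.06 58 x [-0.0033 -0.0136  0.0095] z [0.0647 0.0704] ymin -0.0597
top -0.04 56 x [-0.0041 -0.0138  0.0096] z [0.0648 0.0697] ymin -0.0397
top -0.02 21 x [-0.0012 -0.0173  0.0239] z [0.0639 0.0819] ymin -0.0199
top 0.02 69 x [-0.0023 -0.0164  0.0153] z [0.0684 0.0738] ymin 0.0206
side -0.12 8 x [-0.002  -0.0062  0.0031] z [0.0578 0.0658] ymin -0.1013
side -0.1 115 x [ 0.0002 -0.0118  0.0119] z [0.0577 0.067 ] ymin -0.0997
side -0.08 40 x [ 0.0039 -0.0099  0.0126] z [0.0643 0.068 ] ymin -0.0794
side -0.06 41 x [ 0.0022 -0.0106  0.0123] z [0.0644 0.0665] ymin -0.0597
side -0.04 41 x [ 0.0044 -0.0097  0.0131] z [0.0641 0.0671] ymin -0.0399
side -0.02 287 x [ 0.0068 -0.0273  0.0282] z [0.0746 0.094 ] ymin -0.0187
side 0.0 66 x [ 0.0058 -0.0272  0.0285] z [0.0476 0.0671] ymin 0.0001
side 0.02 7 x [-0.0062 -0.0144  0.0174] z [0.0563 0.0658] ymin 0.0205
```

Emit:
jog_arm(travel=[[0,0.001,0],[0,0.0015,0.0005],[0,0.0015,0.001],[0.001,0.0015,0.001],[0.002,0.0015,0.001],[0.003,0.0015,0.001],[0.004,0.0015,0.001],[0.005,0.0015,0.001],[0.005,0.0015,0.001],[0.005,0.0015,0.001]], dr=[[0,0,0],[0,0,0],[0,0,0],[0,0,0],[0,0,0],[0,0,0],[0,0,0],[0,0,0],[0,0,0],[0,0,0]], claw=[0.1,0.1,0.1,0.1,0.1,0.1,0.1,0.1,0.1,0.1])

```text
time_s: 14.6
tcp_pos: [0.5326, -0.0035, 0.042]
eef_rot: [-179.9, -1.0, -97.3]
contact_force: [-1.9, 14.1, -0.1]
gripper_width: 0.0259
gripper_force: 49.9
```

```bash
python3 go.py
```

```text
t 14.6 [ 0.5326 -0.0035  0.042 ] [-179.88   -0.95  -97.3 ] F [-1.9 14.1 -0.1] M [ 5.16  0.56 -0.05] w 0.0259 49.9 j [ 21.  19. -31.   1. -41. -30.]
```

Emit:
jog_arm(travel=[[-0.003,0,0],[-0.003,0,0],[-0.003,0,0],[-0.003,0,0],[-0.003,0,0],[-0.003,0,0],[-0.003,0,0],[-0.005,0,-0.04],[-0.007,0,-0.12],[-0.01,0,-0.22]], dr=[[0,0,0],[0,0,0],[0,0,0],[0,0,0],[0,0,0],[0,0,0],[0,0,0],[0,0,0],[0,0,0],[0,0,0]], claw=[0.1,0.6,0.6,0.6,0.6,0.6,0.6,0.6,0.6,0.6])

```text
time_s: 15.85
tcp_pos: [0.5317, 0.0013, 0.152]
eef_rot: [179.9, -1.2, -97.3]
contact_force: [1.3, 0.3, -0.9]
gripper_width: 0.0524
gripper_force: 0.0
```

```bash
python3 go.py
cat > f.py <<'E'
from h import *
import sys
C0=np.array([.525,-.0775,0]);RV=R.from_euler("z",-7.8,degrees=True)
for n in("top","side"):
    c=cam(n)
    P=RV.inv().apply(cloud(c,np.ones((400,640),bool))-C0)
    B=P[(P[:,2]>.165)&(P[:,2]<.225)&(np.hypot(P[:,0],P[:,1])<.075)]
    if len(B)>30:
        cc=np.median(B,0); L=cv2.fitLine(np.float32(B[:,:2]),cv2.DIST_HUBER,0,.001,.001).ravel();v=L[:2]*(np.sign(L[0]) or 1);t=(B[:,:2]-L[2:])@v
        print(n,"bar",len(B),"mid",np.round(L[2:]+v*(np.percentile(t,99)+np.percentile(t,1))/2,4),"len",round(float(np.percentile(t,99)-np.percentile(t,1)),4),"ang",np.round(np.degrees(np.arctan2(v[1],v[0])),1),"z",np.round(np.percentile(B[:,2],[5,50,95]),4))
    T=P[(abs(P[:,0])<.03)&(P[:,2]>.03)&(P[:,2]<.095)]
    for a,b in((-.12,-.06),(-.06,-.02),(.02,.035),(.045,.07),(.07,.11)):
        q=T[(T[:,1]>a)&(T[:,1]<b)]
        if len(q)>3: print(n,a,len(q),"x",np.round([np.median(q[:,0]),*np.percentile(q[:,0],[4,96])],4),"z",np.round([np.median(q[:,2]),np.percentile(q[:,2],97)],4),"y",round(q[:,1].min(),4),round(q[:,1].max(),4))
    if n=="top": save(c,sys.argv[1],(240,150,360,240),5)
    C=P[(P[:,2]>.140)&(P[:,2]<.156)&(np.hypot(P[:,0],P[:,1])<.07)]
    if len(C)>20: print(n,"crosshead",len(C),np.round(np.percentile(C,[2,50,98],axis=0),4).tolist())
E
python3 f.py top5.png
```

```text
t 15.85 [0.5317 0.0013 0.152 ] [179.89  -1.18 -97.31] F [ 1.3  0.3 -0.9] M [ 0.26 -0.26  0.03] w 0.0524 0.0 j [ 22.  11. -24.   1. -56. -30.]
top bar 230 mid [-0.0021 -0.0004] len 0.1262 ang 15.8 z [0.2021 0.2082 0.2159]
top -0.12 114 x [-0.0032 -0.0135  0.0098] z [0.0653 0.0707] y -0.0999 -0.0601
top -0.06 115 x [-0.0034 -0.0136  0.0107] z [0.065  0.0718] y -0.0597 -0.0203
top 0.02 54 x [-0.0045 -0.0172  0.0118] z [0.0676 0.073 ] y 0.0201 0.035
top 0.045 34 x [ 0.0012 -0.0127  0.0104] z [0.065  0.0697] y 0.045 0.063
top 0.07 18 x [0.0066 0.0023 0.0116] z [0.065 0.068] y 0.0821 0.099
top crosshead 169 [[-0.0505, -0.0159, 0.1446], [-0.0122, 0.0001, 0.1516], [0.0468, 0.0149, 0.1558]]
side bar 384 mid [ 0.0008 -0.004 ] len 0.1252 ang 15.9 z [0.1711 0.2023 0.2136]
side -0.12 164 x [ 0.0019 -0.0106  0.0126] z [0.0604 0.0675] y -0.102 -0.0607
side -0.06 82 x [ 0.0038 -0.0122  0.013 ] z [0.0645 0.0671] y -0.0599 -0.0205
side 0.02 7 x [-0.0033 -0.0139  0.0173] z [0.0547 0.0655] y 0.0204 0.0229
side crosshead 275 [[-0.0461, -0.0181, 0.1405], [0.0051, -0.0116, 0.1492], [0.0487, 0.0092, 0.155]]
```

View pics/top5.png

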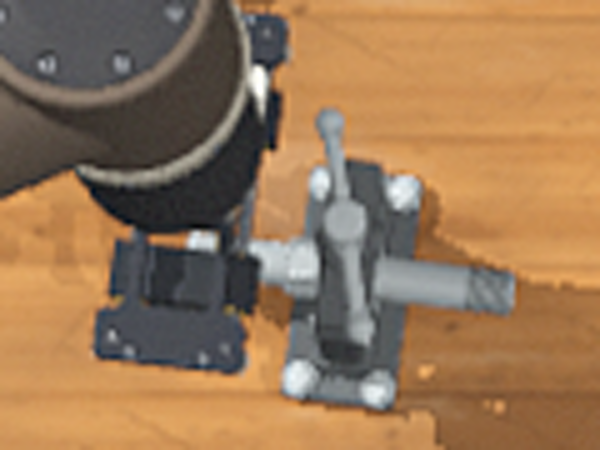

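The tube is home: thread end at y ≈ -0.100, collar against the jaw at crop px (300,260), thread out right at (490,290), lying level in the V. The bar stands about 8° off world x, with balls at crop px (330,122) and (362,330). I'll turn the bar with the two fingers straddling the hub, pushing both arms as a couple.

```bash
python3 go.py .5317 .0013 .28 -97.3, .5226 -.0782 .28 -27 , .5226 -.0782 .178 -27
```

```text
t 15.95 [0.5359 0.0024 0.1572] [-179.48   -0.94  -97.24] F [-0.6  0.6 -1.1] M [ 0.23 -0.15 -0.01] w 0.0526 0.0 j [ 22.  11. -23.   1. -56. -30.]
[ 0.0072  0.0057 -0.2456] [-0.0015 -0.0026  0.0002]
[ 0.1672  0.0038 -0.2429] [ 0.0003 -0.0032 -0.1951]
[ 0.1638  0.0056 -0.039 ] [ 0.0003 -0.0032 -0.1951]
```

Emit:
jog_arm(travel=[[0,0,-0.12],[0,0,-0.24],[0.05,0.005,-0.243],[0.167,0.004,-0.243],[0.167,0.004,-0.243],[0.167,0.004,-0.243],[0.167,0.004,-0.243],[0.167,0.004,-0.243],[0.167,0.004,-0.243],[0.167,0.004,-0.243]], dr=[[0,0,0],[0,0,0],[0,-0.0032,-0.195],[0,-0.0032,-0.195],[0,-0.0032,-0.195],[0,-0.0032,-0.195],[0,-0.0032,-0.195],[0,-0.0032,-0.195],[0,-0.0032,-0.195],[0,-0.0032,-0.195]], claw=[0.54,0.54,0.54,0.54,0.54,0.54,0.54,0.54,0.54,0.54])

```text
time_s: 17.2
tcp_pos: [0.5201, -0.0787, 0.2744]
eef_rot: [179.6, 0.5, -27.2]
contact_force: [0.0, -0.8, -0.5]
gripper_width: 0.0473
gripper_force: 0.0
```

```bash
python3 go.py .5226 -.0782 .28 -27 , .5226 -.0782 .178 -27
```

```text
t 17.2 [ 0.5201 -0.0787  0.2744] [179.57   0.51 -27.17] F [ 0.  -0.8 -0.5] M [ 0.01 -0.07  0.01] w 0.0473 0.0 j [ 13.   5. -13.   0. -72.  50.]
[ 0.004  -0.0031 -0.0113] [ 0.0012  0.0014 -0.0005]
[ 0.0058 -0.0046  0.1927] [ 0.0012  0.0014 -0.0005]
```

Emit:
jog_arm(travel=[[0.004,-0.003,0.02],[0.006,-0.0046,0.08],[0.006,-0.0046,0.14],[0.006,-0.0046,0.18],[0.006,-0.0046,0.193],[0.006,-0.0046,0.193],[0.006,-0.0046,0.193],[0.006,-0.0046,0.193],[0.006,-0.0046,0.193],[0.006,-0.0046,0.193]], dr=[[0.0012,0.0014,0],[0.0012,0.0014,0],[0.0012,0.0014,0],[0.0012,0.0014,0],[0.0012,0.0014,0],[0.0012,0.0014,0],[0.0012,0.0014,0.02],[0.0012,0.0014,0.04],[0.0012,0.0014,0.06],[0.0012,0.0014,0.08]], claw=[0.54,0.54,0.54,0.54,0.54,0.54,0.54,0.54,0.54,0.54])

```text
time_s: 18.45
tcp_pos: [0.5227, -0.0769, 0.179]
eef_rot: [-180.0, -0.1, -56.2]
contact_force: [-4.0, 9.5, 1.6]
gripper_width: 0.0474
gripper_force: 4.7
```

```bash
python3 go.py .5226 -.0782 .178 -56,  .5226 -.0782 .178 -112
```

```text
t 18.45 [ 0.5227 -0.0769  0.179 ] [-1.7995e+02 -7.0000e-02 -5.6160e+01] F [-4.   9.5  1.6] M [3.32 1.4  0.28] w 0.0474 4.7 j [ 13.   9. -22.   0. -59.  21.]
[0.002  0.0017 0.0019] [-0.0001 -0.0002 -0.0005]
[0.002  0.0017 0.0019] [-2.000e-04 -1.000e-04  1.551e-01]
```

```bash
python3 go.py .522 -.0765 .178 -112
```

```text
t 18.45 [ 0.5227 -0.0769  0.179 ] [-1.7995e+02 -7.0000e-02 -5.6160e+01] F [-4.   9.5  1.6] M [3.32 1.4  0.28] w 0.0474 4.7 j [ 13.   9. -22.   0. -59.  21.]
[-0.0015  0.0008  0.0019] [-2.000e-04 -1.000e-04  1.551e-01]
```

Emit:
jog_arm(travel=[[-0.0035,-0.001,0],[-0.0035,-0.001,0],[-0.0035,-0.001,0],[-0.0035,-0.001,0],[-0.0035,-0.001,0],[-0.0035,-0.001,0],[-0.0035,-0.001,0],[-0.0035,-0.001,0],[-0.0035,-0.001,0],[-0.0035,-0.001,0]], dr=[[0,0,0.016],[0,0,0.032],[0,0,0.048],[0,0,0.064],[0,0,0.08],[0,0,0.096],[0,0,0.112],[0,0,0.128],[0,0,0.142],[0,0,0.156]], claw=[0.54,0.54,0.54,0.54,0.54,0.54,0.54,0.54,0.54,0.54])

```text
time_s: 19.7
tcp_pos: [0.522, -0.0759, 0.1779]
eef_rot: [-180.0, -0.1, -112.3]
contact_force: [0.7, 2.6, -7.8]
gripper_width: 0.0473
gripper_force: 5.1
```

```bash
python3 go.py .522 -.0765 .178 -112; python3 f.py top6.png | grep bar
```

```text
t 19.7 [ 0.522  -0.0759  0.1779] [-1.7995e+02 -8.0000e-02 -1.1226e+02] F [ 0.7  2.6 -7.8] M [ 0.95 -0.29  0.29] w 0.0473 5.1 j [ 13.   9. -22.   0. -59. -35.]
[ 0.0012 -0.0005 -0.0002] [-0.0001 -0.0002 -0.0007]
side bar 528 mid [ 0.005  -0.0105] len 0.0967 ang -15.9 z [0.1743 0.203  0.2221]
```

Emit:
jog_arm(travel=[[-0.001,0,-0.06],[0,0,-0.12],[0,0,-0.125],[0,0,-0.125],[0,0,-0.125],[0,0,-0.125],[0,0,-0.125],[0,0,-0.125],[0,0,-0.125],[0,0,-0.125]], dr=[[0,0,-0.015],[0,0,-0.03],[0,0,-0.059],[0,0,-0.088],[0,0,-0.117],[0,0,-0.146],[0,0,-0.175],[0,0,-0.204],[0,0,-0.233],[0,0,-0.262]], claw=[0.54,0.54,0.54,0.54,0.54,0.54,0.54,0.54,0.54,0.54])

```text
time_s: 21.05
tcp_pos: [0.5229, -0.0766, 0.2421]
eef_rot: [179.9, -0.2, -17.3]
contact_force: [0.1, -0.0, 0.3]
gripper_width: 0.0475
gripper_force: 0.0
```

```bash
python3 go.py .522 -.0765 .24 78,.522 -.0765 .176 78; python3 f.py top6.png|grep bar
```

```text
t 21.05 [ 0.5229 -0.0766  0.2421] [179.88  -0.21 -17.29] F [ 0.1 -0.   0.3] M [-0.04 -0.02 -0.01] w 0.0475 0.0 j [ 13.   6. -17.   0. -67.  60.]
[-0.0018  0.0003  0.0042] [ 7.000e-04 -2.000e-04 -2.647e-01]
[-2.200e-03  1.000e-04  1.322e-01] [ 7.000e-04 -2.000e-04 -2.647e-01]
top bar 99 mid [-0.0229  0.0192] len 0.0717 ang -52.2 z [0.1954 0.205  0.2093]
side bar 287 mid [ 0.0002 -0.0045] len 0.1221 ang -44.9 z [0.1702 0.2007 0.211 ]
```

Emit:
jog_arm(travel=[[-0.001,0,0],[-0.001,0,0],[-0.001,0,0],[-0.001,0,0],[-0.001,0,0],[-0.002,0,0],[-0.002,0,0],[-0.002,0,0],[-0.002,0,0],[-0.002,0,0.05]], dr=[[0.0007,0,-0.0295],[0.0007,0,-0.059],[0.0007,0,-0.0885],[0.0007,0,-0.118],[0.0007,0,-0.1475],[0.0007,0,-0.177],[0.0007,0,-0.2065],[0.0007,0,-0.236],[0.0007,0,-0.2647],[0.0007,0,-0.2647]], claw=[0.54,0.54,0.54,0.54,0.54,0.54,0.54,0.54,0.54,0.54])

```text
time_s: 22.4
tcp_pos: [0.5231, -0.0762, 0.218]
eef_rot: [179.8, -0.1, 77.5]
contact_force: [0.4, 1.2, -0.8]
gripper_width: 0.0473
gripper_force: 0.0
```

```bash
python3 go.py .522 -.0765 .174 78
```

```text
t 22.4 [ 0.5231 -0.0762  0.218 ] [ 1.7979e+02 -9.0000e-02  7.7500e+01] F [ 0.4  1.2 -0.8] M [-0.08 -0.1  -0.04] w 0.0473 0.0 j [ 13.   7. -19.   0. -64. 154.]
[-0.0012 -0.0023  0.0879] [ 0.0006 -0.0002 -0.0014]
```

Emit:
jog_arm(travel=[[-0.001,-0.002,0.06],[-0.001,-0.002,0.086],[-0.001,-0.002,0.086],[-0.001,-0.002,0.086],[-0.001,-0.002,0.087],[-0.001,-0.002,0.087],[-0.001,-0.002,0.088],[-0.001,-0.002,0.089],[-0.001,-0.002,0.089],[-0.001,-0.002,0.09]], dr=[[0,0,0],[0,0,0.01],[0,0,0.034],[0,0,0.06],[0,0,0.086],[0,0,0.112],[0,0,0.138],[0,0,0.164],[0,0,0.19],[0,0,0.216]], claw=[0.54,0.54,0.54,0.54,0.54,0.54,0.54,0.54,0.54,0.54])

```text
time_s: 23.65
tcp_pos: [0.5216, -0.0755, 0.1709]
eef_rot: [-179.9, -0.1, -0.7]
contact_force: [3.4, 3.1, -6.3]
gripper_width: 0.0474
gripper_force: 5.4
```

```bash
python3 go.py
```

```text
t 23.65 [ 0.5216 -0.0755  0.1709] [-1.799e+02 -7.000e-02 -7.100e-01] F [ 3.4  3.1 -6.3] M [ 1.16 -1.44  0.26] w 0.0474 5.4 j [ 13.   9. -22.  -0. -58.  76.]
```

Emit:
jog_arm(travel=[[0.001,-0.001,0],[0.001,-0.001,0],[0.001,-0.001,0.001],[0.001,-0.001,0.002],[0.001,-0.001,0.003],[0.001,-0.001,0.003],[0.001,-0.001,0.004],[0.001,-0.001,0.005],[0.001,-0.001,0.006],[0.001,-0.001,0.006]], dr=[[0,0,0.027],[0,0,0.054],[0,0,0.081],[0,0,0.108],[0,0,0.135],[0,0,0.162],[0,0,0.189],[0,0,0.216],[0,0,0.243],[0,0,0.27]], claw=[0.54,0.54,0.54,0.54,0.54,0.54,0.54,0.54,0.54,0.54])

```text
time_s: 24.9
tcp_pos: [0.5215, -0.0754, 0.1679]
eef_rot: [-180.0, 0.1, -97.9]
contact_force: [3.1, 2.4, -7.4]
gripper_width: 0.0475
gripper_force: 5.6
```

```bash
python3 go.py
```

```text
t 24.9 [ 0.5215 -0.0754  0.1679] [-1.7999e+02  7.0000e-02 -9.7930e+01] F [ 3.1  2.4 -7.4] M [ 0.73 -1.16  0.31] w 0.0475 5.6 j [ 13.   9. -23.  -0. -58. -21.]
```

Emit:
jog_arm(travel=[[0,0,0],[0,0,0],[0,0,0.001],[0,0,0.001],[0,0,0.001],[0,0,0.001],[0,0,0.002],[0,0,0.002],[0,0,0.002],[0,0,0.002]], dr=[[0,0,0.013],[0,0,0.026],[0,0,0.039],[0,0,0.052],[0,0,0.065],[0,0,0.078],[0,0,0.091],[0,0,0.104],[0,0,0.117],[0,0,0.13]], claw=[0.54,0.54,0.54,0.54,0.54,0.54,0.54,0.54,0.54,0.54])

```text
time_s: 26.15
tcp_pos: [0.5215, -0.0754, 0.1666]
eef_rot: [179.9, 0.0, -144.6]
contact_force: [4.7, 1.6, -9.2]
gripper_width: 0.0475
gripper_force: 5.5
```

```bash
python3 go.py
```

```text
t 26.15 [ 0.5215 -0.0754  0.1666] [ 1.7994e+02  5.0000e-02 -1.4456e+02] F [ 4.7  1.6 -9.2] M [ 0.64 -1.56  0.3 ] w 0.0475 5.5 j [ 13.   9. -23.  -0. -58. -68.]
```

Emit:
jog_arm(travel=[[0,0,0],[0,0,0],[0,0,0.001],[0,0,0.001],[0,0,0.001],[0,0,0.001],[0,0,0.002],[0,0,0.002],[0,0,0.002],[0,0,0.002]], dr=[[0,0,0.009],[0,0,0.018],[0,0,0.027],[0,0,0.036],[0,0,0.045],[0,0,0.054],[0,0,0.063],[0,0,0.072],[0,0,0.081],[0,0,0.09]], claw=[0.54,0.54,0.54,0.54,0.54,0.54,0.54,0.54,0.54,0.54])

```text
time_s: 27.4
tcp_pos: [0.5216, -0.0754, 0.1656]
eef_rot: [179.9, 0.0, -176.9]
contact_force: [3.8, 1.7, -9.2]
gripper_width: 0.0473
gripper_force: 5.4
```

```bash
python3 go.py
```

```text
t 27.4 [ 0.5216 -0.0754  0.1656] [ 1.7993e+02  2.0000e-02 -1.7692e+02] F [ 3.8  1.7 -9.2] M [ 0.56 -1.6   0.28] w 0.0473 5.4 j [  13.   10.  -23.   -0.  -58. -100.]
```

Emit:
jog_arm(travel=[[0,0,0],[0,0,0],[0,0,0.001],[0,0,0.001],[0,0,0.001],[0,0,0.001],[0,0,0.002],[0,0,0.002],[0,0,0.002],[0,0,0.002]], dr=[[0,0,0.009],[0,0,0.018],[0,0,0.027],[0,0,0.036],[0,0,0.045],[0,0,0.054],[0,0,0.063],[0,0,0.072],[0,0,0.081],[0,0,0.09]], claw=[0.54,0.54,0.54,0.54,0.54,0.54,0.54,0.54,0.54,0.54])

```text
time_s: 28.65
tcp_pos: [0.5215, -0.0754, 0.1647]
eef_rot: [179.9, -0.0, 150.7]
contact_force: [3.7, 1.3, -8.1]
gripper_width: 0.0474
gripper_force: 5.4
```

```bash
python3 go.py
```

```text
t 28.65 [ 0.5215 -0.0754  0.1647] [ 1.7994e+02 -3.0000e-02  1.5069e+02] F [ 3.7  1.3 -8.1] M [ 0.45 -1.48  0.36] w 0.0474 5.4 j [  13.   10.  -23.   -0.  -57. -132.]
```

Emit:
jog_arm(travel=[[0,0,0],[0,0,0],[0,0,0],[0,0,0],[0,0,0.001],[0,0,0.001],[0,0,0.001],[0,0,0.001],[0,0,0.001],[0,0,0.001]], dr=[[0,0,0.004],[0,0,0.008],[0,0,0.012],[0,0,0.016],[0,0,0.02],[0,0,0.024],[0,0,0.028],[0,0,0.032],[0,0,0.036],[0,0,0.04]], claw=[0.54,0.54,0.54,0.54,0.54,0.54,0.54,0.54,0.54,0.54])

```text
time_s: 29.9
tcp_pos: [0.5211, -0.0757, 0.1644]
eef_rot: [180.0, -0.1, 136.5]
contact_force: [4.5, 2.7, -5.0]
gripper_width: 0.047
gripper_force: 5.3
```

```bash
python3 go.py
```

```text
t 29.9 [ 0.5211 -0.0757  0.1644] [ 1.7999e+02 -5.0000e-02  1.3649e+02] F [ 4.5  2.7 -5. ] M [ 1.15 -1.74  0.21] w 0.047 5.3 j [  13.   10.  -23.   -0.  -57. -147.]
```

Emit:
jog_arm(travel=[[0,0,0],[0,0,0],[0,0,0],[0,0,0],[0,0,0.001],[0,0,0.001],[0,0,0.001],[0,0,0.001],[0,0,0.001],[0,0,0.001]], dr=[[0,0,0.006],[0,0,0.012],[0,0,0.018],[0,0,0.024],[0,0,0.03],[0,0,0.036],[0,0,0.042],[0,0,0.048],[0,0,0.054],[0,0,0.06]], claw=[0.54,0.54,0.54,0.54,0.54,0.54,0.54,0.54,0.54,0.54])

```text
time_s: 31.15
tcp_pos: [0.521, -0.0756, 0.1638]
eef_rot: [-180.0, -0.1, 114.9]
contact_force: [4.2, 4.6, -6.5]
gripper_width: 0.047
gripper_force: 5.5
```

```bash
python3 go.py; python3 f.py top7.png | grep bar
```

```text
t 31.15 [ 0.521  -0.0756  0.1638] [-1.7999e+02 -7.0000e-02  1.1487e+02] F [ 4.2  4.6 -6.5] M [ 1.22 -1.78  0.31] w 0.047 5.5 j [  13.   10.  -23.   -0.  -57. -168.]
side bar 670 mid [ 0.002  -0.0076] len 0.1124 ang 26.1 z [0.1689 0.1929 0.2189]
```

Emit:
jog_arm(travel=[[0,0,-0.06],[0,0,-0.122],[0,0,-0.122],[0,0,-0.122],[0,0,-0.122],[0,0,-0.122],[0,0,-0.122],[0,0,-0.122],[0,0,-0.122],[0,0,-0.122]], dr=[[0,0,-0.015],[0,0,-0.03],[0,0,-0.059],[0,0,-0.088],[0,0,-0.117],[0,0,-0.146],[0,0,-0.175],[0,0,-0.204],[0,0,-0.233],[0,0,-0.262]], claw=[0.54,0.54,0.54,0.54,0.54,0.54,0.54,0.54,0.54,0.54])

```text
time_s: 32.5
tcp_pos: [0.5199, -0.0767, 0.2252]
eef_rot: [180.0, -0.1, -150.4]
contact_force: [0.5, -0.5, 0.0]
gripper_width: 0.0476
gripper_force: 0.0
```

```bash
python3 go.py .522 -.0763 .225 -57, .522 -.0763 .167 -57; python3 f.py top7.png | grep bar
```

```text
t 32.5 [ 0.5199 -0.0767  0.2252] [ 1.7995e+02 -1.3000e-01 -1.5044e+02] F [ 0.5 -0.5  0. ] M [ 0.1  -0.12  0.04] w 0.0476 0.0 j [ 13.   7. -18.  -0. -66. -73.]
[-0.004  -0.0014  0.0005] [ 4.000e-04 -2.000e-04 -2.595e-01]
[-0.0042 -0.0015  0.1165] [ 4.000e-04 -2.000e-04 -2.595e-01]
top bar 76 mid [-0.0376 -0.0015] len 0.0567 ang 2.4 z [0.1896 0.1954 0.2005]
side bar 326 mid [ 0.0005 -0.0038] len 0.1266 ang 2.0 z [0.172  0.1908 0.2009]
```

Emit:
jog_arm(travel=[[-0.002,-0.001,0],[-0.004,-0.0014,0],[-0.004,-0.0014,0],[-0.004,-0.0014,0],[-0.004,-0.0014,0],[-0.004,-0.0014,0],[-0.004,-0.0014,0],[-0.004,-0.0014,0],[-0.004,-0.0014,0],[-0.004,-0.0014,0.03]], dr=[[0,0,-0.0295],[0,0,-0.059],[0,0,-0.0885],[0,0,-0.118],[0,0,-0.1475],[0,0,-0.177],[0,0,-0.2065],[0,0,-0.236],[0,0,-0.2655],[0,0,-0.273]], claw=[0.54,0.54,0.54,0.54,0.54,0.54,0.54,0.54,0.54,0.54])

```text
time_s: 33.85
tcp_pos: [0.5231, -0.0759, 0.2109]
eef_rot: [-180.0, -0.0, -52.5]
contact_force: [-0.4, -0.4, -0.4]
gripper_width: 0.0473
gripper_force: 0.0
```

```bash
python3 go.py .522 -.0763 .168 -52
```

```text
t 33.85 [ 0.5231 -0.0759  0.2109] [-179.98   -0.    -52.54] F [-0.4 -0.4 -0.4] M [0.02 0.03 0.  ] w 0.0473 0.0 j [ 13.   7. -19.  -0. -64.  24.]
[-0.0008  0.0023  0.0857] [-0.0001 -0.     -0.0015]
```

Emit:
jog_arm(travel=[[-0.001,0.002,0.06],[-0.001,0.002,0.086],[-0.001,0.002,0.086],[-0.001,0.002,0.086],[-0.001,0.002,0.086],[-0.001,0.002,0.086],[-0.001,0.002,0.086],[-0.001,0.002,0.086],[-0.001,0.002,0.086],[-0.001,0.002,0.086]], dr=[[0,0,0],[0,0,0],[0,0,0.008],[0,0,0.017],[0,0,0.025],[0,0,0.033],[0,0,0.041],[0,0,0.049],[0,0,0.057],[0,0,0.065]], claw=[0.54,0.54,0.54,0.54,0.54,0.54,0.54,0.54,0.54,0.54])

```text
time_s: 35.1
tcp_pos: [0.5217, -0.0755, 0.167]
eef_rot: [179.9, 0.1, -76.1]
contact_force: [-0.4, 2.5, -1.1]
gripper_width: 0.0476
gripper_force: 6.3
```

```bash
python3 go.py
```

```text
t 35.1 [ 0.5217 -0.0755  0.167 ] [ 1.7993e+02  6.0000e-02 -7.6060e+01] F [-0.4  2.5 -1.1] M [ 0.91 -0.05  0.36] w 0.0476 6.3 j [ 13.  10. -23.  -0. -58.   1.]
```

Emit:
jog_arm(travel=[[0,0,0],[0,0,0],[0,0,0],[0,0,0],[0,0,0],[0,0,0],[0,0,0],[0,0,0],[0,0,0],[0,0,0.001]], dr=[[0,0,0.003],[0,0,0.006],[0,0,0.009],[0,0,0.012],[0,0,0.015],[0,0,0.018],[0,0,0.021],[0,0,0.024],[0,0,0.027],[0,0,0.03]], claw=[0.54,0.54,0.54,0.54,0.54,0.54,0.54,0.54,0.54,0.54])

```text
time_s: 36.35
tcp_pos: [0.5218, -0.0757, 0.1665]
eef_rot: [179.9, 0.0, -86.7]
contact_force: [-1.8, 5.5, 4.2]
gripper_width: 0.0472
gripper_force: 7.8
```

```bash
python3 go.py
```

```text
t 36.35 [ 0.5218 -0.0757  0.1665] [ 1.7994e+02  3.0000e-02 -8.6670e+01] F [-1.8  5.5  4.2] M [2.04 0.64 0.43] w 0.0472 7.8 j [ 13.  10. -23.  -0. -58. -10.]
```

Emit:
jog_arm(travel=[[0,0,0],[0,0,0],[0,0,0],[0,0,0],[0,0,0],[0,0,0],[0,0,0],[0,0,0],[0,0,0],[0,0,0]], dr=[[0,0,0.002],[0,0,0.004],[0,0,0.006],[0,0,0.008],[0,0,0.01],[0,0,0.012],[0,0,0.014],[0,0,0.016],[0,0,0.018],[0,0,0.02]], claw=[0.54,0.54,0.54,0.54,0.54,0.54,0.54,0.54,0.54,0.54])

```text
time_s: 37.6
tcp_pos: [0.5218, -0.0756, 0.1664]
eef_rot: [179.9, 0.0, -93.9]
contact_force: [-0.9, 5.5, 1.5]
gripper_width: 0.0476
gripper_force: 8.9
```

```bash
python3 go.py
```

```text
t 37.6 [ 0.5218 -0.0756  0.1664] [ 1.7993e+02  3.0000e-02 -9.3860e+01] F [-0.9  5.5  1.5] M [2.04 0.29 0.46] w 0.0476 8.9 j [ 13.  10. -23.  -0. -58. -17.]
```

Emit:
jog_arm(travel=[[0,0,0],[0,0,0],[0,0,0],[0,0,0],[0,0,0],[0,0,0],[0,0,0],[0,0,0],[0,0,0],[0,0,0]], dr=[[0,0,0],[0,0,0],[0,0,0],[0,0,0],[0,0,0],[0,0,0],[0,0,0],[0,0,0],[0,0,0],[0,0,0]], claw=[0.54,0.54,0.54,0.54,0.54,0.54,0.54,0.54,0.54,0.54])

```text
time_s: 38.85
tcp_pos: [0.5218, -0.0756, 0.1664]
eef_rot: [179.9, 0.0, -93.8]
contact_force: [-2.6, 5.4, 1.2]
gripper_width: 0.0472
gripper_force: 8.5
```

```bash
python3 go.py
```

```text
t 38.85 [ 0.5218 -0.0756  0.1664] [ 1.7993e+02  3.0000e-02 -9.3840e+01] F [-2.6  5.4  1.2] M [2.01 0.31 0.48] w 0.0472 8.5 j [ 13.  10. -23.  -0. -58. -17.]
```

The torque while holding still is 0.46–0.48 N m, so the clamping is about 100 N: firm and well under crushing. I'll back off and lift away.

Emit:
jog_arm(travel=[[0,0,0],[0,0,0],[0,0,-0.04],[0,0,-0.1],[0,0,-0.18],[0,0,-0.26],[0,0,-0.28],[0,0,-0.28],[0,0,-0.28],[0,0,-0.28]], dr=[[0,0,-0.015],[0,0,-0.03],[0,0,-0.03],[0,0,-0.03],[0,0,-0.03],[0,0,-0.03],[0,0,-0.03],[0,0,-0.03],[0,0,-0.03],[0,0,-0.03]], claw=[0.54,0.54,0.54,0.54,0.54,0.54,0.54,0.54,0.54,0.54])

```text
time_s: 40.1
tcp_pos: [0.5214, -0.0759, 0.305]
eef_rot: [179.8, 0.0, -83.0]
contact_force: [-0.0, 0.7, 0.5]
gripper_width: 0.0472
gripper_force: 0.0
```

```bash
python3 go.py; python3 f.py top8.png
python3 - <<'E'
from h import *
save(cam("side"),"side8.png",(260,140,380,260),5)
E
```

```text
t 40.1 [ 0.5214 -0.0759  0.305 ] [ 1.798e+02  3.000e-02 -8.303e+01] F [-0.   0.7  0.5] M [ 0.07 -0.03 -0.01] w 0.0472 0.0 j [ 13.   4. -10.  -0. -76.  -6.]
top -0.12 114 x [-0.0036 -0.0137  0.0097] z [0.0644 0.0709] y -0.1 -0.0601
top -0.06 12 x [ 0.0071 -0.0039  0.0112] z [0.0642 0.0682] y -0.0597 -0.0457
top 0.045 54 x [-0.0043 -0.0134  0.0109] z [0.064  0.0701] y 0.047 0.0697
top 0.07 84 x [-0.0029 -0.0132  0.0102] z [0.0646 0.0712] y 0.07 0.1003
side bar 295 mid [ 0.0001 -0.0039] len 0.1249 ang -25.7 z [0.1709 0.1904 0.2003]
side -0.12 164 x [ 0.002  -0.0111  0.0129] z [0.0603 0.0671] y -0.101 -0.0612
side -0.06 80 x [ 0.0031 -0.0097  0.0133] z [0.0642 0.0671] y -0.0594 -0.02
side 0.07 20 x [ 0.0046 -0.0018  0.0118] z [0.0648 0.0666] y 0.0786 0.1033
side crosshead 280 [[-0.0462, -0.0177, 0.1403], [0.0053, -0.0119, 0.1491], [0.0488, 0.0102, 0.1552]]
```

View pics/side8.png

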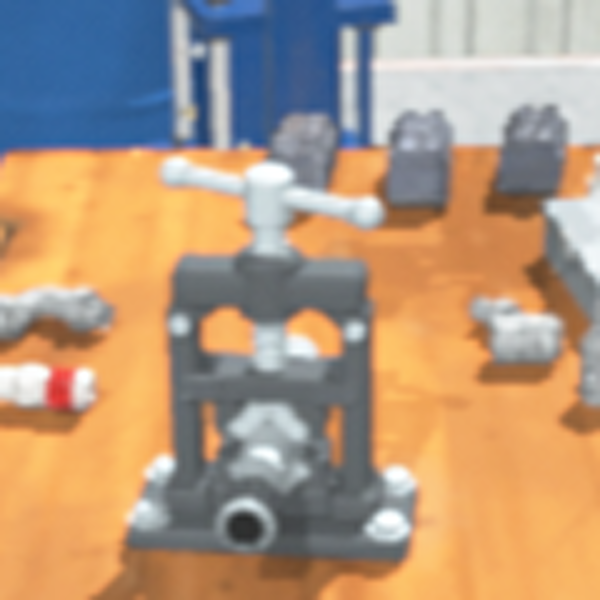

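The picture shows the tube end at crop px (245,525) lying in the V with the top jaw down on it and the hand clear. The thread end is still at y = -0.100, so the collar stays against the jaw.

```bash
python3 -c "
from plant import r
print(r.close_job())"
```

```text
the job is handed in; nothing more can be done
None
```

The tube is in the vice's V-jaw with the threaded end through to the right and the collar against the jaw, and it is clamped at an estimated 100 N (0.46–0.48 N m felt on the bar). The job was handed in at about 40 s with the arm clear; no verdict came back.

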